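# Slide a carton of heels home down its shelf lane

### The arm

A 6-joint arm with a two-finger parallel gripper is mounted at the origin on the work surface. World frame = base frame: x ahead of the robot, y to its left, z up, the work surface at z = 0. Lengths are in m, angles in rad, forces in N, time in s.
With the tool pointing down it reaches from about 0.25 to 0.725 m from the base axis. Payload 9.7 kg.
Tool frame: the origin (TCP) lies at the very end of the fingers, on their centre line; the grasp point (between the pads) lies 19 mm behind it; z points along the fingers, y is the line along which they close (so a half turn about z gives the same grasp; the last joint's range is limited). The gripper opens to 85 mm and grips with 20 to 120 N. Pads are 22 mm wide; open, the fingers measure 114 mm over their backs; the gripper's body (76 mm by 85 mm) begins 54 mm behind the grasp point. The pads swing forward as they close: fully open they stand 13 mm farther back than shut.
Start: joints at [1.185, 0.087, 0.176, 1.66, 0, 1.571], TCP at [0.207, 0.51, 0.195] pointing down, gripper open.
Joint ranges: [-3.13, 3.13], [-0.85, 1.81], [-1.15, 1.24], [-2.2, 2.28], [-1.44, 1.52], [-3.14, 3.14]. Speed limits (rad/s): [2.22, 2.22, 2.57, 3.14, 3.14, 3.14].

### API

Orientations are given as [roll, pitch, yaw] about the fixed x, y, z axes, in that order (R = Rz(yaw) Ry(pitch) Rx(roll)).
In Python, from plant import r, optics, workorder gives the robot as it stands.
- The arm moves only by the tool arm_command, never from a script. Its argument "rows" is a list of rows, each an object of numbers: "tx", "ty", "tz": the shift along the world's x, y, z in mm; "spin": the turn about the world's z in rad; "jaw": the closure, from -1 (fully open) to 1 (shut), so that 0 is half open. In form: [{"tx": .., "ty": .., "tz": .., "spin": .., "jaw": ..}, ...]. A call has exactly 5 rows; each row is the pose to reach, as a shift and turn from the pose commanded when the call began; what a row does not reach only later rows make up. A row lasts 1/10 s, in which the tool goes at most 50 mm and 8.59 degrees, less where a joint would pass 70% of its speed; a pose out of reach is approached as far as the arm can. A call with a gripper value outside its range is refused whole. The fingers move at their own pace and stop on an object; "newtons" is the grip in N (left out, the last holds). Time passes only in rows, so rows that repeat a pose let the fingers close, or fill a call up. It gives the time, the measured TCP pose, the force, the opening and the grip force at its end, in the units of the state.
- r.state(): the state, without advancing time (a new reading comes with each control period).
- optics.capture(name): name is "scene" or "side" or "wrist"; returns (picture, depth): 480x640x3 uint8, red, green, blue; 480x640 float32, m along the optical axis (not along the pixel's ray), 0 where there is no reading.
- optics.camera_model(name): a dict with "fx", "fy", "cx", "cy" (pixels), "R" (3x3) and "t" (3): a world point X has camera coordinates R X + t. Camera axes: x right, y down, z forward; pixel columns grow to the right and rows downward; lengths in m; the calibration is good to about 2 mm. A picture is of the moment at which its call begins: read the wrist's pose just before it. camera_model takes no time and is no camera call; for the wrist camera it gives the pose at the moment of the call.
- workorder.close_job(): hands the job in; it is judged then, once.
The state is a dict: "t": time; "q": joint angles; "dq": joint speeds; "joint_efforts": joint torques, N m; "position": TCP position; "eef_rot": TCP orientation; "force": force on the tool from outside, world axes, zero at the start; "moment": the same for the moment, N m; "gripper_width": finger opening in m; "finger_force": force on a finger pad.
Only numpy, scipy, OpenCV 4.12 (cv2) and the standard library are available. Lean on these libraries where they do the work, as an engineer would, in place of code of your own. Each camera call takes 0.05 s, during which the arm holds its last target. There are 200 camera calls.

### The job

Put the yellow-topped carton of rubber heels away: push it with the fingers, sliding it on the shelf, down the middle of the empty lane until it stands square up against the back stop. Neither the carton nor the fingers may touch the black divider rails of any lane, which are held only by magnets and knock out of line. Push gently, never grip or lift the carton, and leave the other cartons and everything else on the bench alone.

Things in the scene. Friction and masses are not known exactly. Their poses are not given: they have to be found in the camera images.
- carton: The carton to push: closed, white with a yellow lid, on the open front of the shelf's deck before the empty lane, off its centre line and turned. 88 x 100 x 50 mm high (its x, y, z). Origin: centre of its underside; x points away from its label end, y left, z up. About 0.4 kg; slides stiffly (friction 0.5 to 0.7), stops when not pushed
- lane_free: The two black rails of the empty lane (yellow ticket), on the deck. Origin: on the deck (world z 0.020), lane centre line, at the mouth (near ends of the rails). x points down the lane, y left, z up. Clear width 120 mm; rails 3 mm thick, 20 mm high, from x = 0 to 0.150, where the back stop's face is. Carton home: its origin at x = 0.106, y = 0 here
- rail_left (a point): Middle of the top edge of the empty lane's left (+y) rail, 20 mm above the deck, at x = 0.075, y = 0.0615 of lane_free. On its outer side each rail has a foot 6 mm wide and 3 mm high; none on the lane side
- lane_green: The two rails of the occupied lane with the green ticket: same build and frame as lane_free; not to be touched
- lane_red: The two rails of the occupied lane with the red ticket: same build and frame as lane_free; not to be touched
- rack: Fixed grey steel shelf on the bench. Origin: on the bench under the line of the lane mouths, midway across; x to the rear, z up. Deck top 20 mm up, x = -0.170 to 0.165, y = -0.215 to 0.215. Back stop face at x = 0.150, top 56 mm up; side returns 48 mm up from x = 0 rearward. Lane centres at y = -0.138, 0, 0.138. The deck before the rails holds only the carton
- stock_green: Carton with a green lid standing in the lane with the green ticket. 88 x 100 x 50 mm high (its x, y, z). Origin: centre of its underside; x points away from its label end, y left, z up
- stock_red: Carton with a red lid standing in the lane with the red ticket. 88 x 100 x 50 mm high (its x, y, z). Origin: centre of its underside; x points away from its label end, y left, z up
- polish: Flat round polish tin, 60 mm across and 22 mm high, red lid, lying on top of the green-topped carton. Origin: centre of its underside
- glue: Blue glue bottle standing on the bench to the right of the shelf, 60 mm across the foot, 137 mm high. Origin: centre of its underside
- cement: White square cement jug standing on the bench to the right of the shelf, 85 x 85 mm, 112 mm high with its cap. Origin: centre of its underside
- hammer: Hammer lying on the bench to the left of the shelf, 240 mm long. Origin: underside, near the middle of its length
- boot: Blue hiking shoe standing on the bench to the left of the shelf, about 270 mm long, 130 mm high. Origin: underside, near the middle of its length

How it is judged:
On the way:
1. the carton is entering the empty lane, between its rails and roughly square (x of carton in the frame of lane_free above -0.02 m and y of carton in the frame of lane_free between -0.012 and 0.012 m and angle between the x axis of carton and the x axis of lane_free, either way round below 0.18 rad), for 0.05 s.
At the end, for the whole second after the job is handed in: The yellow-topped carton stands at rest flat on the deck in the empty lane, within 6 mm of the back stop, within 10 mm of the lane's centre line and within 0.08 rad of square (x of carton in the frame of lane_free between 0.1 and 0.11 m and y of carton in the frame of lane_free between -0.01 and 0.01 m and z of carton in the frame of lane_free between -0.003 and 0.003 m and angle between the x axis of carton and the x axis of lane_free, either way round below 0.08 rad and angle between carton's own z axis and vertical below 0.04 rad and linear speed of carton below 0.01 m/s); the robot touches nothing.
It fails at once if a divider rail of any lane was touched (contact force between any of lane_free, lane_green, lane_red and anything else above 0.2 N).
It fails at once if the carton was lifted or tipped instead of slid (z of carton in the frame of lane_free above 0.006 m or angle between carton's own z axis and vertical above 0.12 rad).
It fails at once if the carton was gripped or pressed with more than 30 N (contact force between the fingers and carton above 30 N).
It fails at once if another carton was pushed (distance of any of stock_green, stock_red from where it was at the start of the episode above 0.005 m).
It fails at once if something else on the bench was moved (distance of any of polish, glue, cement, hammer, boot from where it was at the start of the episode above 0.01 m).
It also fails if it takes over 64 s, if anything falls off the work surface, if the arm or the gripper's body presses on something with over 40 N, if the wrist force passes 120 N, or if a joint passes its speed limit or range.

## Working session

There is one attempt and no reset: what is moved stays moved. The work goes in short steps, Python scripts to look and compute and a tool call to move; the robot and the scene stay as the last step left them, time stands still between calls to the robot, and variables do not carry over. Pictures are saved under pics/ and viewed, at most 10 in all, crops included, and the job is handed in when it is done.

Besides the shell and the picture viewer there is one more tool, called after "Request:" by a JSON object that holds its "op" and its "data". arm_command: Moves the arm, as the interface text tells. Its arguments: {"type":"object","properties":{"rows":{"type":"array"},"newtons":{"type":"number"}},"required":["rows"]}

```bash
ls; mkdir -p pics; python3 - <<'E'
from plant import r, optics
import cv2,numpy as np
s=r.state(); print({k:np.round(v,3) for k,v in s.items()})
for n in("scene","side"):
    p,d=optics.capture(n); cv2.imwrite(f"pics/{n}0.png",p[:,:,::-1]); np.savez(f"{n}0.npz",p=p,d=d,**optics.camera_model(n))
E
```

```text
pics
{'t': np.float64(0.0), 'q': array([1.185, 0.087, 0.175, 1.66 , 0.   , 1.571]), 'dq': array([-0.001, -0.   ,  0.001,  0.001, -0.001,  0.001]), 'joint_efforts': array([-1.0000e-03, -5.2040e+01,  4.6479e+01,  1.6000e-02,  0.0000e+00,
       -0.0000e+00]), 'position': array([0.207, 0.509, 0.195]), 'eef_rot': array([-3.14 , -0.   ,  2.756]), 'force': array([ 0.278,  0.203, -0.023]), 'moment': array([ 0.015, -0.028, -0.029]), 'finger_force': np.float64(0.0), 'gripper_width': np.float64(0.085)}
```

View pics/scene0.png

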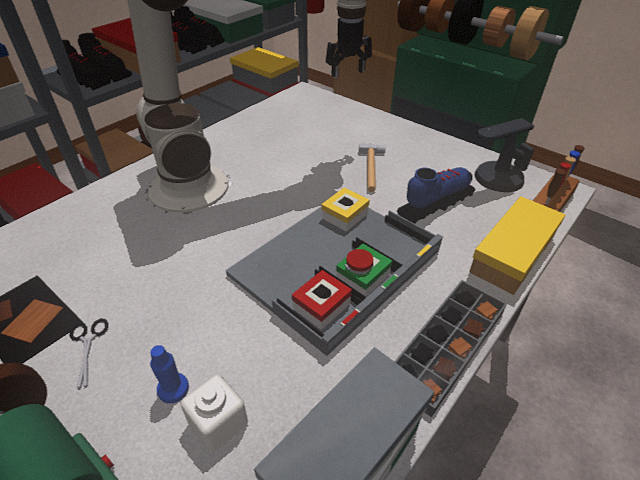

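View pics/side0.png

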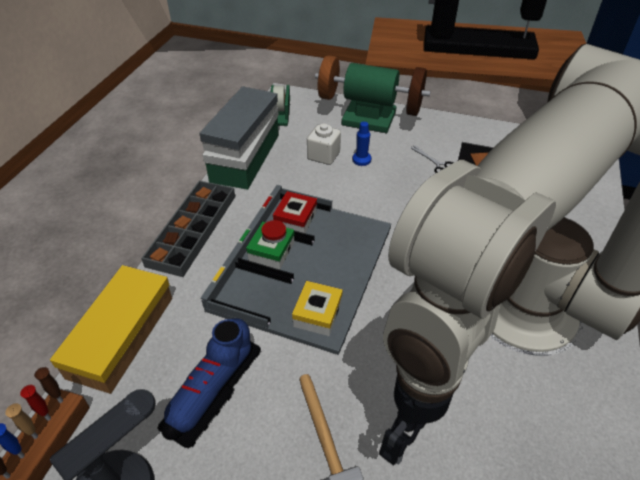

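The free lane (yellow ticket) is the leftmost, nearest the boot. In scene the yellow carton is at about (345,207) and the lane mouth is to its right. In side the carton is at (317,303) and the rails run from (292,277) and (268,317) to the upper left.

```bash
cat > h.py <<'E'
import numpy as np,cv2
def cloud(p,d,m):
    v,u=np.nonzero(d>0); z=d[v,u]
    c=np.c_[(u-m['cx'])/m['fx']*z,(v-m['cy'])/m['fy']*z,z]
    return (c-m['t'])@m['R'], p[v,u]
def yellow(c): 
    h=cv2.cvtColor(c[None],cv2.COLOR_RGB2HSV)[0].astype(int)
    return (abs(h[:,0]-25)<8)&(h[:,1]>130)&(h[:,2]>90)
def rect(P):
    # min-area rectangle, m and deg
    (x,y),(w,h),a=cv2.minAreaRect((P[:,:2]*1000).astype(np.float32)); return np.round([x,y,w,h,a],1)
E
python3 - <<'E'
from h import *
M=np.zeros((700,700,3),np.uint8); H=np.full((700,700),-1.)
for n in("scene","side"):
    f=np.load(n+"0.npz"); P,c=cloud(f['p'],f['d'],f)
    y=yellow(c)&(P[:,2]>.06)&(P[:,2]<.08)&(np.hypot(P[:,0],P[:,1])<.75)
    print(n,y.sum(),np.round(np.median(P[y],0),4),rect(P[y]))
    # deck plane
    q=P[(abs(P[:,2]-.02)<.006)&(P[:,0]>.3)&(P[:,0]<.85)&(abs(P[:,1])<.5)]
    print(n,'deck',len(q),np.median(q[:,2]),rect(q))
    h=P[:,2]; k=(h<.1)&(h>-.01)
    # top-down: rows: x 0.2..0.9 up ; col: y .4..-.3
    i=((.9-P[:,0])*1000).astype(int); j=((.4-P[:,1])*1000).astype(int)
    k&=(i>=0)&(i<700)&(j>=0)&(j<700)
    for a in np.nonzero(k)[0]:
        if h[a]>H[i[a],j[a]]-0.003: H[i[a],j[a]]=h[a]; M[i[a],j[a]]=c[a]
    # dark rail tops
    np.savez(n+"_pc.npz",P=P,c=c)
M=cv2.dilate(M,np.ones((3,3)))
Z=cv2.applyColorMap(np.clip((cv2.dilate(H.astype(np.float32),np.ones((3,3))))*3000,0,255).astype(np.uint8),cv2.COLORMAP_JET)
cv2.imwrite("pics/top.png",cv2.resize(np.hstack([M[:,:,::-1],Z])[:,:],(800,400)))
cv2.imwrite("pics/topM.png",M[:600,:,::-1])
E
```

```text
scene 613 [0.4735 0.1653 0.0694] [553.6 119.2 191.5 308.8  77.3]
scene deck 12219 0.020124829624957295 [607.9  25.4 520.5 999.8   5.6]
side 1046 [0.4559 0.1934 0.0684] [561.4 179.8 105.8 296.9  88.1]
side deck 14368 0.019045877936849344 [5.805e+02 9.300e+00 5.391e+02 9.827e+02 2.000e-01]
```

View pics/topM.png

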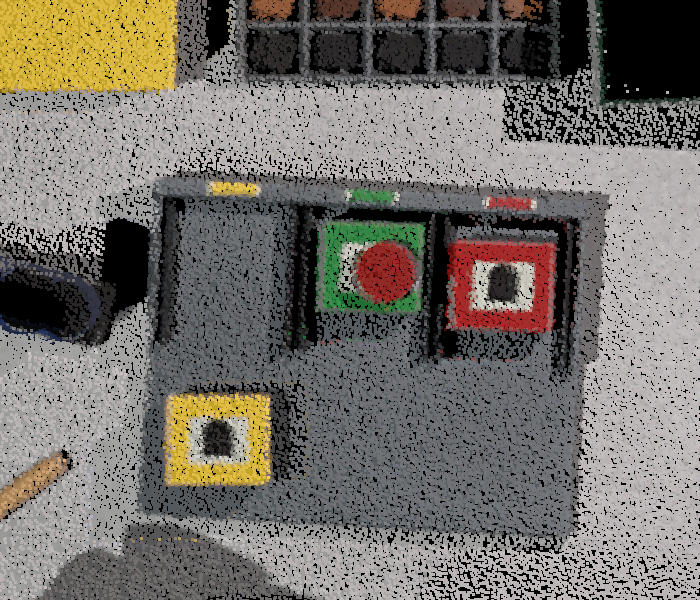

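The top-down map (1 mm/px, x=0.9-row/1000, y=0.4-col/1000) shows the carton at (218,440), nearly axis-aligned. The free lane's rails are at columns ~168 and ~300, rows 200-345. The rack is yawed by about -0.05 rad. Next I fit these precisely.

```bash
cat >> h.py <<'E'
from scipy.optimize import minimize
def carton(P,c,lo=.060):
    k=(P[:,2]>lo)&(P[:,2]<.076)&(P[:,0]>.38)&(P[:,0]<.75)&(P[:,1]>.02)&(P[:,1]<.30)
    k[k]=yellow(c[k]); return P[k]
E
python3 - <<'E'
from h import *
for n in("scene","side"):
    f=np.load(n+"_pc.npz"); P,c=f['P'],f['c']
    Y=carton(P,c); Y=Y[Y[:,0]<.6]; print(n,'carton',len(Y),np.median(Y[:,2]),rect(Y))
    g=c.max(1).astype(int)
    # coarse rack frame
    yaw=-.05; R=np.array([[np.cos(yaw),-np.sin(yaw)],[np.sin(yaw),np.cos(yaw)]])
    o=np.array([.55,.16]); L=(P[:,:2]-o)@R; z=P[:,2]
    for name,k in (("railL",(abs(z-.038)<.004)&(g<60)&(L[:,0]>.02)&(L[:,0]<.14)&(L[:,1]>.03)&(L[:,1]<.09)),
                   ("railR",(abs(z-.038)<.004)&(g<60)&(L[:,0]>.02)&(L[:,0]<.14)&(L[:,1]<-.03)&(L[:,1]>-.09))):
        q=P[k]; 
        if len(q)<10: print(name,len(q)); continue
        a=np.polyfit(q[:,0],q[:,1],1); print(n,name,len(q),'slope',a[0].round(4),'y at x=.62',np.polyval(a,.62).round(4),'x',np.percentile(q[:,0],[0,2,98,100]).round(3), 'resid',np.std(q[:,1]-np.polyval(a,q[:,0])).round(4))
    # backstop top face
    k=(abs(z-.056)<.004)&(L[:,0]>.12)&(L[:,0]<.22)&(L[:,1]<.05)&(L[:,1]>-.33); q=P[k]
    b=[]
    for y in np.arange(-.16,.2,.02):
        s=q[abs(q[:,1]-y)<.01]
        if len(s)>5:b.append((y,np.percentile(s[:,0],3),np.percentile(s[:,0],97)))
    b=np.array(b); print(n,'stop front',np.polyfit(b[:,0],b[:,1],1).round(4),'rear',np.polyfit(b[:,0],b[:,2],1).round(4))
    # deck front edge: deck points
    k=(z>.012)&(z<.028)&(P[:,0]>.33)&(P[:,0]<.5)
    b=[]
    for y in np.arange(-.14,.12,.02):
        s=P[k&(abs(P[:,1]-y)<.01)]
        if len(s)>5:b.append((y,np.percentile(s[:,0],1)))
    b=np.array(b); print(n,'front edge',np.polyfit(b[:,0],b[:,1],1).round(4))
    b=[]
    k=(z>.012)&(z<.06)&(P[:,1]>.2)&(P[:,1]<.3)
    for x in np.arange(.40,.70,.02):
        s=P[k&(abs(P[:,0]-x)<.01)]
        if len(s)>5:b.append((x,np.percentile(s[:,1],95)))
    print(n,'left edge',np.round(b,3).tolist())
E
```

```text
scene carton 604 0.06946361853041481 [461.5 180.2  91.5 102.6   0.9]
scene railL 147 slope -0.0545 y at x=.62 0.2357 x [0.575 0.577 0.69  0.693] resid 0.0063
scene railR 87 slope -0.0859 y at x=.62 0.1048 x [0.567 0.569 0.686 0.687] resid 0.0068
scene stop front [0.1613 0.6769] rear [0.0548 0.71  ]
scene front edge [0.0518 0.3761]
scene left edge [[0.5, 0.249], [0.52, 0.249], [0.54, 0.248], [0.56, 0.298], [0.58, 0.297], [0.6, 0.295], [0.62, 0.294], [0.64, 0.245], [0.66, 0.244], [0.68, 0.243]]
side carton 1043 0.06844142575821029 [4.584e+02 1.829e+02 8.920e+01 1.067e+02 3.000e-01]
side railL 105 slope -0.0479 y at x=.62 0.2348 x [0.575 0.577 0.691 0.694] resid 0.0019
side railR 189 slope -0.0477 y at x=.62 0.1048 x [0.568 0.569 0.683 0.686] resid 0.0077
side stop front [0.0432 0.6897] rear [0.0531 0.7069]
side front edge [0.0522 0.3716]
side left edge [[0.4, 0.261], [0.42, 0.259], [0.44, 0.259], [0.46, 0.258], [0.48, 0.257], [0.5, 0.256], [0.52, 0.255], [0.54, 0.254], [0.56, 0.254], [0.58, 0.253], [0.6, 0.252], [0.62, 0.251], [0.64, 0.25], [0.66, 0.249], [0.68, 0.248]]
```

Request:
{"op": "arm_command", "data": {"rows": [{"tx":15,"ty":-35,"tz":0,"spin":0.07,"jaw":0},{"tx":30,"ty":-70,"tz":0,"spin":0.14,"jaw":0},{"tx":45,"ty":-105,"tz":0,"spin":0.21,"jaw":0},{"tx":60,"ty":-140,"tz":0,"spin":0.28,"jaw":0},{"tx":75,"ty":-175,"tz":0,"spin":0.333,"jaw":0}]}}

```text
t: 0.6
position: [0.2821, 0.3331, 0.1949]
eef_rot: [-3.141, -0.0, 3.092]
force: [0.7, 0.1, -0.1]
gripper_width: 0.0428
finger_force: 0.0
```

Request:
{"op": "arm_command", "data": {"rows": [{"tx":20,"ty":-35,"tz":10,"spin":0,"jaw":0},{"tx":40,"ty":-70,"tz":20,"spin":0,"jaw":0},{"tx":60,"ty":-105,"tz":30,"spin":0,"jaw":0},{"tx":78,"ty":-145,"tz":35,"spin":0,"jaw":0},{"tx":78,"ty":-145,"tz":35,"spin":0,"jaw":0}]}}

```text
t: 1.1
position: [0.3616, 0.1859, 0.2309]
eef_rot: [-3.141, 0.001, 3.083]
force: [0.6, 0.7, 0.3]
gripper_width: 0.0428
finger_force: 0.0
```

```bash
python3 - <<'E'
from plant import r, optics
from h import *
s=r.state(); print(s['t'],s['position'],s['eef_rot'],s['gripper_width'],s['q'])
m=optics.camera_model('wrist');p,d=optics.capture('wrist'); cv2.imwrite("pics/w1.png",p[:,:,::-1]); np.savez("w1.npz",p=p,d=d,**m)
P,c=cloud(p,d,m); print('cam at',-m['R'].T@m['t'])
Y=carton(P,c); 
if len(Y)>20: print(len(Y),np.median(Y[:,2]),rect(Y))
E
```

```text
1.1 [0.36159614 0.18594941 0.23093561] [-3.14116662e+00  1.23243857e-03  3.08330486e+00] 0.04283729737914549 [ 4.75764195e-01 -2.35243916e-01 -5.66156682e-02  1.74858061e+00
 -9.94050752e-04  5.34051828e-01]
cam at [0.27710835 0.19069401 0.40938898]
6843 0.0700857411727499 [459.7 180.3  88.4  99.3   0.5]
```

View pics/w1.png

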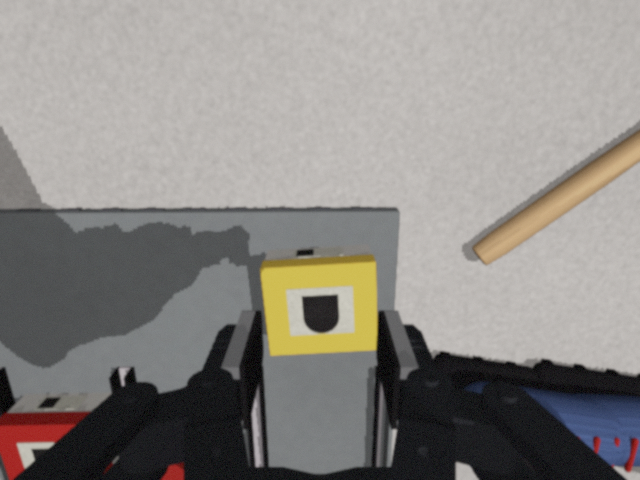

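The wrist view (image down = world +x) shows the carton lid at (320,305), slightly turned relative to the deck. The lane's two rails are at columns ~262 and ~378, below row 360. I'll measure the lane in this same camera.

```bash
cat >> h.py <<'E'
def edges(P,c):
    z=P[:,2]; out={}
    k=(abs(z-.02)<.006)
    b=[(y,np.percentile(P[k&(abs(P[:,1]-y)<.004)][:,0],.7)) for y in np.arange(.03,.24,.01)]
    out['front']=np.polyfit(*np.array(b).T,1).round(4)
    b=[]
    for x in np.arange(.39,.53,.008):
        s=P[k&(abs(P[:,0]-x)<.004)&(P[:,1]>.15)&(P[:,1]<.28)]
        if len(s)>5:b.append((x,np.percentile(s[:,1],99)))
    b=np.array(b); a=np.polyfit(*b.T,1); out['left']=a.round(4); out['left@.54,.65']=np.polyval(a,[.54,.65]).round(4)
    return out
E
python3 - <<'E'
from h import *
f=np.load("w1.npz"); P,c=cloud(f['p'],f['d'],f); print(edges(P,c)); z=P[:,2]
for n in('w1','scene','side'):
    if n!='w1':
        g=np.load(n+"_pc.npz");P,c=g['P'],g['c']; z=P[:,2]
    yl=P[:,1]+.0525*(P[:,0]-.62)
    k=(z>.0355)&(z<.0435)&(P[:,0]>.57)&(P[:,0]<.69)&(c.max(1)<90)
    h,_=np.histogram(yl[k],np.arange(.09,.25,.002)); print(n,[(round(.091+.002*i,3),int(v)) for i,v in enumerate(h) if v>3])
    print('x ends',P[(z>.03)&(z<.0435)&(abs(yl-.235)<.006)&(c.max(1)<90)][:,0].min() if k.any() else 0)
E
```

```text
{'front': array([0.0514, 0.3734]), 'left': array([-0.0428,  0.2747]), 'left@.54,.65': array([0.2515, 0.2468])}
w1 [(0.093, 61), (0.095, 81), (0.107, 53), (0.109, 136), (0.111, 70), (0.231, 171), (0.233, 97), (0.243, 70)]
x ends 0.5552709613518981
scene [(0.091, 6), (0.093, 7), (0.105, 5), (0.107, 25), (0.109, 34), (0.111, 12), (0.229, 19), (0.231, 27), (0.233, 23), (0.235, 6), (0.241, 9), (0.243, 35), (0.245, 32), (0.247, 11)]
x ends 0.5581496568607255
side [(0.093, 11), (0.095, 21), (0.097, 24), (0.099, 25), (0.109, 14), (0.111, 23), (0.113, 31), (0.115, 10), (0.231, 6), (0.233, 20), (0.235, 43), (0.237, 24), (0.247, 17)]
x ends 0.5540783853081764
```

Request:
{"op": "arm_command", "data": {"rows": [{"tx":0,"ty":-3,"tz":-40,"spin":0,"jaw":0},{"tx":0,"ty":-5,"tz":-80,"spin":0,"jaw":0},{"tx":0,"ty":-5,"tz":-120,"spin":0,"jaw":0},{"tx":0,"ty":-5,"tz":-155,"spin":0,"jaw":0},{"tx":0,"ty":-5,"tz":-160,"spin":0,"jaw":0}]}}

```text
t: 1.65
position: [0.3572, 0.1842, 0.0662]
eef_rot: [-3.139, -0.006, 3.09]
force: [0.4, -0.1, 0.3]
gripper_width: 0.0428
finger_force: 0.0
```

Request:
{"op": "arm_command", "data": {"rows": [{"tx":0,"ty":0,"tz":-10,"spin":0,"jaw":0},{"tx":0,"ty":0,"tz":-20,"spin":0,"jaw":0},{"tx":0,"ty":0,"tz":-28,"spin":0,"jaw":0},{"tx":0,"ty":0,"tz":-28,"spin":0,"jaw":0},{"tx":0,"ty":0,"tz":-28,"spin":0,"jaw":0}]}}

```text
t: 2.15
position: [0.3602, 0.1847, 0.0428]
eef_rot: [3.141, 0.0, 3.089]
force: [0.4, 1.1, -0.5]
gripper_width: 0.0428
finger_force: 0.0
```

Request:
{"op": "arm_command", "data": {"rows": [{"tx":10,"ty":-0.5,"tz":-1,"spin":0,"jaw":0},{"tx":20,"ty":-1,"tz":-1,"spin":0,"jaw":0},{"tx":28,"ty":-1.5,"tz":-1,"spin":0,"jaw":0},{"tx":32,"ty":-1.7,"tz":-1,"spin":0,"jaw":0},{"tx":36,"ty":-1.9,"tz":-1,"spin":0,"jaw":0}]}}

```text
t: 2.65
position: [0.3964, 0.1825, 0.0412]
eef_rot: [-3.141, -0.0, 3.088]
force: [-0.7, -0.4, 0.1]
gripper_width: 0.0425
finger_force: 0.0
```

Request:
{"op": "arm_command", "data": {"rows": [{"tx":3,"ty":-0.2,"tz":0,"spin":0,"jaw":0},{"tx":6,"ty":-0.3,"tz":0,"spin":0,"jaw":0},{"tx":9,"ty":-0.5,"tz":0,"spin":0,"jaw":0},{"tx":12,"ty":-0.6,"tz":0,"spin":0,"jaw":0},{"tx":15,"ty":-0.8,"tz":0,"spin":0,"jaw":0}]}}

```text
t: 3.15
position: [0.4111, 0.1819, 0.0413]
eef_rot: [3.142, -0.0, 3.089]
force: [0.7, 0.0, -0.6]
gripper_width: 0.0427
finger_force: 0.0
```

Request:
{"op": "arm_command", "data": {"rows": [{"tx":3,"ty":-0.2,"tz":0,"spin":0,"jaw":0},{"tx":6,"ty":-0.3,"tz":0,"spin":0,"jaw":0},{"tx":9,"ty":-0.5,"tz":0,"spin":0,"jaw":0},{"tx":12,"ty":-0.6,"tz":0,"spin":0,"jaw":0},{"tx":15,"ty":-0.8,"tz":0,"spin":0,"jaw":0}]}}

```text
t: 3.65
position: [0.4262, 0.1811, 0.0413]
eef_rot: [-3.142, -0.0, 3.089]
force: [0.1, 0.0, 0.2]
gripper_width: 0.0428
finger_force: 0.0
```

```bash
cat >> h.py <<'E'
O=np.array([.553,.174]); TH=-.0515
def lane(xy): 
    d=np.asarray(xy)-O; return d@np.array([[np.cos(TH),-np.sin(TH)],[np.sin(TH),np.cos(TH)]])
def report(tag):
    from plant import r,optics
    s=r.state(); print(round(s['t'],2),'tcp',s['position'].round(4),'lane',lane(s['position'][:2]).round(4),'yaw',round(s['eef_rot'][2],3),'F',np.round(s['force'],1))
    for n in('wrist','scene','side'):
        m=optics.camera_model(n);p,d=optics.capture(n); cv2.imwrite(f"pics/{tag}_{n}.png",p[:,:,::-1])
        Y=carton(*cloud(p,d,m))
        # keep the largest blob near median
        if len(Y)>50:
            Y=Y[np.hypot(*(Y[:,:2]-np.median(Y[:,:2],0)).T)<.085]
            R=rect(Y); print(n,len(Y),'z',np.median(Y[:,2]).round(4),R,'lane',lane(R[:2]/1000).round(4))
E
python3 -c "
from h import *; report('p1')"
```

```text
3.65 tcp [0.4262 0.1811 0.0413] lane [-0.127   0.0005] yaw 3.089 F [0.1 0.  0.2]
wrist 17197 z 0.0699 [4.599e+02 1.805e+02 8.880e+01 9.920e+01 2.000e-01] lane [-0.0933  0.0017]
scene 583 z 0.0693 [462.  179.3  89.9 103.4   1. ] lane [-0.0912  0.0006]
side 779 z 0.0685 [4.591e+02 1.839e+02 8.880e+01 1.032e+02 2.000e-01] lane [-0.0943  0.0051]
```

```bash
python3 -c "
import cv2
a=cv2.imread('pics/p1_side.png')[200:420,180:500];b=cv2.imread('pics/p1_wrist.png')
cv2.imwrite('pics/p1c.png',cv2.vconcat([cv2.resize(a,(436,300)),cv2.resize(b,(436,300))]))"
```

```text
(no output)
```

View pics/p1c.png

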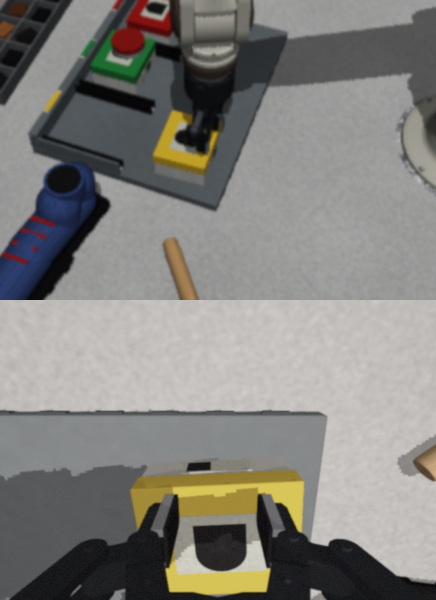

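The fingertips appear over the lid in the wrist view (crop rows ~495, columns 165 and 265), yet the carton has not moved. I'll check where the fingers really are using depth.

```bash
python3 - <<'E'
from plant import r,optics
from h import *
for n in('wrist','side','scene'):
    m=optics.camera_model(n);p,d=optics.capture(n)
    P,c=cloud(p,d,m)
    k=(P[:,2]>.03)&(P[:,2]<.16)&(abs(P[:,0]-.43)<.07)&(abs(P[:,1]-.18)<.06)&~yellow(c)
    print(n)
    for z in np.arange(.03,.16,.01):
        s=P[k&(abs(P[:,2]-z)<.005)]
        if len(s)>3: print(round(z,3),len(s),'x',np.percentile(s[:,0],[1,50,99]).round(3),'y',np.percentile(s[:,1],[1,50,99]).round(3))
E
```

```text
wrist
0.03 805 x [0.416 0.417 0.419] y [0.133 0.181 0.228]
0.04 1835 x [0.416 0.417 0.419] y [0.133 0.18  0.228]
0.05 912 x [0.416 0.418 0.418] y [0.133 0.18  0.228]
0.06 17 x [0.416 0.417 0.417] y [0.131 0.23  0.23 ]
0.07 11752 x [0.437 0.46  0.484] y [0.152 0.18  0.208]
0.08 283 x [0.414 0.422 0.437] y [0.154 0.202 0.209]
0.09 1455 x [0.413 0.418 0.437] y [0.147 0.16  0.215]
0.1 1862 x [0.413 0.418 0.437] y [0.147 0.16  0.215]
0.11 2004 x [0.413 0.417 0.437] y [0.147 0.201 0.215]
0.12 3113 x [0.411 0.417 0.436] y [0.138 0.202 0.225]
0.13 10586 x [0.41  0.417 0.437] y [0.128 0.202 0.234]
0.14 8736 x [0.408 0.417 0.437] y [0.125 0.164 0.238]
0.15 11389 x [0.407 0.411 0.42 ] y [0.122 0.179 0.239]
side
0.03 58 x [0.416 0.448 0.499] y [0.142 0.231 0.234]
0.04 120 x [0.415 0.445 0.497] y [0.137 0.231 0.234]
0.05 43 x [0.415 0.447 0.499] y [0.145 0.232 0.234]
0.06 8 x [0.415 0.435 0.469] y [0.133 0.167 0.202]
0.07 265 x [0.416 0.468 0.482] y [0.137 0.194 0.214]
0.08 12 x [0.415 0.42  0.467] y [0.16  0.183 0.215]
0.09 38 x [0.412 0.419 0.437] y [0.156 0.211 0.219]
0.1 32 x [0.413 0.419 0.4
[... 216 characters left out ...]
.166 0.215 0.24 ]
0.15 64 x [0.406 0.417 0.443] y [0.159 0.209 0.234]
scene
0.03 27 x [0.419 0.465 0.497] y [0.131 0.133 0.135]
0.04 79 x [0.418 0.458 0.499] y [0.13  0.133 0.136]
0.05 24 x [0.42  0.46  0.499] y [0.13  0.132 0.135]
0.07 263 x [0.42  0.46  0.485] y [0.151 0.182 0.232]
0.08 14 x [0.42  0.429 0.438] y [0.152 0.202 0.207]
0.09 45 x [0.418 0.431 0.44 ] y [0.145 0.2   0.215]
0.1 43 x [0.419 0.431 0.441] y [0.146 0.201 0.209]
0.11 50 x [0.419 0.431 0.439] y [0.146 0.202 0.211]
0.12 40 x [0.417 0.433 0.44 ] y [0.141 0.204 0.215]
0.13 94 x [0.415 0.436 0.443] y [0.127 0.158 0.231]
0.14 65 x [0.414 0.436 0.443] y [0.124 0.154 0.239]
0.15 111 x [0.413 0.435 0.446] y [0.122 0.16  0.239]
```

All three cameras agree: the fingertips end at z ≈ 0.078, about 37 mm above the reported TCP height, so they passed over the lid. x and y agree with the report. I'll back off, go lower, and check by camera.

Request:
{"op": "arm_command", "data": {"rows": [{"tx":-10,"ty":0.5,"tz":0,"spin":0,"jaw":0},{"tx":-20,"ty":1,"tz":0,"spin":0,"jaw":0},{"tx":-30,"ty":1.5,"tz":0,"spin":0,"jaw":0},{"tx":-40,"ty":2,"tz":0,"spin":0,"jaw":0},{"tx":-46,"ty":2.4,"tz":0,"spin":0,"jaw":0}]}}

```text
t: 4.45
position: [0.3789, 0.1835, 0.0414]
eef_rot: [3.141, 0.0, 3.089]
force: [0.1, 0.1, -0.5]
gripper_width: 0.0425
finger_force: 0.0
```

Request:
{"op": "arm_command", "data": {"rows": [{"tx":0,"ty":0,"tz":-5,"spin":0,"jaw":0},{"tx":0,"ty":0,"tz":-10,"spin":0,"jaw":0},{"tx":0,"ty":0,"tz":-14,"spin":0,"jaw":0},{"tx":0,"ty":0,"tz":-14,"spin":0,"jaw":0},{"tx":0,"ty":0,"tz":-14,"spin":0,"jaw":0}]}}

```text
t: 4.95
position: [0.38, 0.1834, 0.027]
eef_rot: [-3.141, -0.0, 3.089]
force: [-1.0, 0.0, 0.6]
gripper_width: 0.0425
finger_force: 0.0
```

```bash
cat >> h.py <<'E'
def tips(tag=None):
    from plant import r,optics
    s=r.state(); t=s['position']; print('tcp',t.round(4),'F',s['force'].round(1))
    for n in('wrist','side','scene'):
        m=optics.camera_model(n);p,d=optics.capture(n)
        if tag: cv2.imwrite(f"pics/{tag}_{n}.png",p[:,:,::-1])
        P,c=cloud(p,d,m); L=P[:,:2]-t[:2]
        # finger material: inside the finger footprint, above the deck
        k=(abs(L[:,0])<.010)&(abs(L[:,1])<.035)&(abs(L[:,1])>.02)&(P[:,2]>.026)&(P[:,2]<.12)
        z=np.sort(P[k][:,2]); print(n,len(z),'lowest',z[:6].round(4),np.histogram(z,np.arange(.025,.125,.005))[0])
E
python3 -c "
from h import *; tips('t1')"
```

```text
tcp [0.38   0.1834 0.027 ] F [-1.   0.   0.6]
wrist 6187 lowest [0.0646 0.0647 0.0647 0.0648 0.0649 0.0649] [   0    0    0    0    0    0    0    7  210  457  603  682  741  827
  721 1274  210  113  342]
side 24 lowest [0.0646 0.0665 0.0682 0.0686 0.0687 0.0728] [0 0 0 0 0 0 0 1 4 4 8 3 1 1 1 0 0 0 1]
scene 157 lowest [0.0632 0.0639 0.0652 0.066  0.0665 0.0671] [ 0  0  0  0  0  0  0  2  9 14 19 20 17 14 14 16  3 16 13]
```

The tip sits 37-38 mm above the reported z, consistently. I'll lower another 17 mm, which puts the tip at about 0.047, above the rail tops (0.040) and below the lid (0.070).

Request:
{"op": "arm_command", "data": {"rows": [{"tx":0,"ty":0,"tz":-6,"spin":0,"jaw":0},{"tx":0,"ty":0,"tz":-12,"spin":0,"jaw":0},{"tx":0,"ty":0,"tz":-17,"spin":0,"jaw":0},{"tx":0,"ty":0,"tz":-17,"spin":0,"jaw":0},{"tx":0,"ty":0,"tz":-17,"spin":0,"jaw":0}]}}

```text
t: 5.6
position: [0.3798, 0.1834, 0.0101]
eef_rot: [-3.141, -0.0, 3.089]
force: [-0.6, 0.1, -0.4]
gripper_width: 0.0428
finger_force: 0.0
```

```bash
python3 -c "
from h import *; tips('t2')"
```

```text
tcp [0.3798 0.1834 0.0101] F [-0.6  0.1 -0.4]
wrist 6250 lowest [0.0469 0.0473 0.0476 0.0478 0.0478 0.0478] [   0    0    0    0   69  284  552  657  687  764  878  742 1019  120
  177  274   27    0    0]
side 48 lowest [0.0482 0.0511 0.052  0.0537 0.0571 0.0588] [ 0  0  0  0  1  3  5  4  1  2  1  0  0  0  1  2  0 11 17]
scene 173 lowest [0.0469 0.0475 0.0481 0.0493 0.0493 0.0496] [ 0  0  0  0  7  8 11 18 13 15 17 17  7 10 17  6  3 10 14]
```

Request:
{"op": "arm_command", "data": {"rows": [{"tx":6,"ty":-0.3,"tz":0,"spin":0,"jaw":0},{"tx":12,"ty":-0.6,"tz":0,"spin":0,"jaw":0},{"tx":17,"ty":-0.9,"tz":0,"spin":0,"jaw":0},{"tx":20,"ty":-1,"tz":0,"spin":0,"jaw":0},{"tx":23,"ty":-1.2,"tz":0,"spin":0,"jaw":0}]}}

```text
t: 6.25
position: [0.4033, 0.1822, 0.0102]
eef_rot: [-3.141, -0.0, 3.089]
force: [0.5, -0.1, 1.1]
gripper_width: 0.0428
finger_force: 0.0
```

Request:
{"op": "arm_command", "data": {"rows": [{"tx":3,"ty":-0.2,"tz":0,"spin":0,"jaw":0},{"tx":6,"ty":-0.3,"tz":0,"spin":0,"jaw":0},{"tx":9,"ty":-0.5,"tz":0,"spin":0,"jaw":0},{"tx":12,"ty":-0.6,"tz":0,"spin":0,"jaw":0},{"tx":15,"ty":-0.8,"tz":0,"spin":0,"jaw":0}]}}

```text
t: 6.75
position: [0.418, 0.1813, 0.0102]
eef_rot: [-3.141, -0.0, 3.089]
force: [-3.9, 0.7, 1.2]
gripper_width: 0.0424
finger_force: 1.9
```

```bash
python3 -c "
from h import *; report('p2')"
```

```text
6.75 tcp [0.418  0.1813 0.0102] lane [-0.1352  0.0004] yaw 3.089 F [-3.9  0.7  1.2]
wrist 9347 z 0.0698 [446.7 178.9  99.1  38.4  87.5] lane [-0.1064 -0.0006]
scene 623 z 0.0695 [471.4 176.1 101.1  96.6  87.3] lane [-0.0816 -0.0021]
side 725 z 0.0682 [472.4 180.1 105.1  88.2  87.7] lane [-0.0808  0.0019]
```

Contact made: the carton has turned square (about -2.6° against the lane's -2.95°) and sits about 1 mm off the centre line. I'll keep pushing.

Request:
{"op": "arm_command", "data": {"rows": [{"tx":4,"ty":-0.2,"tz":0,"spin":0,"jaw":0},{"tx":8,"ty":-0.4,"tz":0,"spin":0,"jaw":0},{"tx":12,"ty":-0.6,"tz":0,"spin":0,"jaw":0},{"tx":16,"ty":-0.8,"tz":0,"spin":0,"jaw":0},{"tx":20,"ty":-1,"tz":0,"spin":0,"jaw":0}]}}

```text
t: 7.4
position: [0.4383, 0.1804, 0.0103]
eef_rot: [3.142, -0.0, 3.089]
force: [-4.3, 0.5, 2.8]
gripper_width: 0.0427
finger_force: 2.3
```

Request:
{"op": "arm_command", "data": {"rows": [{"tx":4,"ty":-0.2,"tz":0,"spin":0,"jaw":0},{"tx":8,"ty":-0.4,"tz":0,"spin":0,"jaw":0},{"tx":12,"ty":-0.6,"tz":0,"spin":0,"jaw":0},{"tx":16,"ty":-0.8,"tz":0,"spin":0,"jaw":0},{"tx":20,"ty":-1,"tz":0,"spin":0,"jaw":0}]}}

```text
t: 7.9
position: [0.4583, 0.1794, 0.0103]
eef_rot: [-3.142, -0.0, 3.089]
force: [-4.3, -0.2, 2.8]
gripper_width: 0.0425
finger_force: 2.4
```

```bash
python3 -c "
from h import *; report('p3')"
```

```text
7.9 tcp [0.4583 0.1794 0.0103] lane [-0.0949  0.0006] yaw 3.089 F [-4.3 -0.2  2.8]
wrist 9375 z 0.0698 [486.3 176.9  99.2  38.4  88.4] lane [-0.0668 -0.0005]
scene 660 z 0.0694 [514.4 174.3 103.4  94.8  84.5] lane [-0.0386 -0.0017]
side 685 z 0.0684 [512.6 179.1 104.1  88.5  87.8] lane [-0.0406  0.003 ]
```

Request:
{"op": "arm_command", "data": {"rows": [{"tx":4,"ty":-0.2,"tz":0,"spin":0,"jaw":0},{"tx":8,"ty":-0.4,"tz":0,"spin":0,"jaw":0},{"tx":12,"ty":-0.6,"tz":0,"spin":0,"jaw":0},{"tx":16,"ty":-0.8,"tz":0,"spin":0,"jaw":0},{"tx":20,"ty":-1,"tz":0,"spin":0,"jaw":0}]}}

```text
t: 8.55
position: [0.4781, 0.1785, 0.0103]
eef_rot: [3.142, -0.0, 3.089]
force: [-5.8, -0.7, 3.3]
gripper_width: 0.0426
finger_force: 2.8
```

Request:
{"op": "arm_command", "data": {"rows": [{"tx":4,"ty":-0.2,"tz":0,"spin":0,"jaw":0},{"tx":8,"ty":-0.4,"tz":0,"spin":0,"jaw":0},{"tx":12,"ty":-0.6,"tz":0,"spin":0,"jaw":0},{"tx":16,"ty":-0.8,"tz":0,"spin":0,"jaw":0},{"tx":20,"ty":-1,"tz":0,"spin":0,"jaw":0}]}}

```text
t: 9.05
position: [0.498, 0.1775, 0.0103]
eef_rot: [3.142, -0.001, 3.089]
force: [-6.1, -0.1, 3.9]
gripper_width: 0.0428
finger_force: 2.8
```

```bash
python3 -c "
from h import *; report('p4')
import cv2
a=cv2.imread('pics/p4_side.png')[180:380,170:440];b=cv2.imread('pics/p4_wrist.png')
cv2.imwrite('pics/p4c.png',cv2.vconcat([cv2.resize(a,(400,296)),cv2.resize(b,(400,300))]))"
```

```text
9.05 tcp [0.498  0.1775 0.0103] lane [-0.0551  0.0007] yaw 3.089 F [-6.1 -0.1  3.9]
wrist 9304 z 0.0698 [526.4 174.9  99.9  39.   88.5] lane [-0.0266 -0.0005]
scene 690 z 0.0695 [552.9 171.8 103.2  95.3  89. ] lane [ 0.     -0.0022]
side 658 z 0.0684 [552.4 177.5 103.4  88.7  86.9] lane [-0.0008  0.0035]
```

View pics/p4c.png

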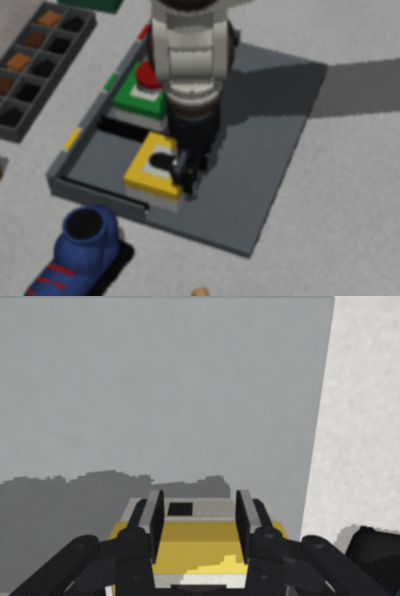

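The carton is just inside the lane mouth (side crop carton at (155,165)), with visible deck on both sides between it and the rails. Estimates put it within about 2 mm of the centre line, so I continue.

Request:
{"op": "arm_command", "data": {"rows": [{"tx":4,"ty":-0.2,"tz":0,"spin":0,"jaw":0},{"tx":8,"ty":-0.4,"tz":0,"spin":0,"jaw":0},{"tx":12,"ty":-0.6,"tz":0,"spin":0,"jaw":0},{"tx":16,"ty":-0.8,"tz":0,"spin":0,"jaw":0},{"tx":20,"ty":-1,"tz":0,"spin":0,"jaw":0}]}}

```text
t: 9.7
position: [0.5177, 0.1765, 0.0103]
eef_rot: [-3.142, -0.001, 3.089]
force: [-5.8, 0.1, 2.9]
gripper_width: 0.0429
finger_force: 2.7
```

Request:
{"op": "arm_command", "data": {"rows": [{"tx":4,"ty":-0.2,"tz":0,"spin":0,"jaw":0},{"tx":8,"ty":-0.4,"tz":0,"spin":0,"jaw":0},{"tx":12,"ty":-0.6,"tz":0,"spin":0,"jaw":0},{"tx":16,"ty":-0.8,"tz":0,"spin":0,"jaw":0},{"tx":20,"ty":-1,"tz":0,"spin":0,"jaw":0}]}}

```text
t: 10.2
position: [0.5377, 0.1755, 0.0103]
eef_rot: [-3.142, -0.001, 3.089]
force: [-5.8, -0.2, 3.7]
gripper_width: 0.0427
finger_force: 2.8
```

```bash
python3 -c "
from h import *; report('p5')"
```

```text
10.2 tcp [0.5377 0.1755 0.0103] lane [-0.0154  0.0007] yaw 3.089 F [-5.8 -0.2  3.7]
wrist 9366 z 0.0698 [565.6 173.  100.4  38.1  88.5] lane [ 0.0126 -0.0004]
scene 725 z 0.0694 [591.9 170.4 101.8  94.3  86.3] lane [ 0.039  -0.0016]
side 625 z 0.0685 [592.2 175.1 103.2  87.9  87.4] lane [0.0391 0.0031]
```

Request:
{"op": "arm_command", "data": {"rows": [{"tx":5,"ty":-0.3,"tz":0,"spin":0,"jaw":0},{"tx":10,"ty":-0.5,"tz":0,"spin":0,"jaw":0},{"tx":15,"ty":-0.8,"tz":0,"spin":0,"jaw":0},{"tx":20,"ty":-1,"tz":0,"spin":0,"jaw":0},{"tx":25,"ty":-1.3,"tz":0,"spin":0,"jaw":0}]}}

```text
t: 10.85
position: [0.5633, 0.1742, 0.0103]
eef_rot: [-3.142, -0.0, 3.089]
force: [-5.0, 0.6, 2.5]
gripper_width: 0.043
finger_force: 2.6
```

Request:
{"op": "arm_command", "data": {"rows": [{"tx":5,"ty":-0.3,"tz":0,"spin":0,"jaw":0},{"tx":10,"ty":-0.5,"tz":0,"spin":0,"jaw":0},{"tx":15,"ty":-0.8,"tz":0,"spin":0,"jaw":0},{"tx":20,"ty":-1,"tz":0,"spin":0,"jaw":0},{"tx":25,"ty":-1.3,"tz":0,"spin":0,"jaw":0}]}}

```text
t: 11.35
position: [0.5883, 0.1728, 0.0103]
eef_rot: [3.142, -0.0, 3.089]
force: [-4.9, 0.3, 3.3]
gripper_width: 0.043
finger_force: 2.7
```

Request:
{"op": "arm_command", "data": {"rows": [{"tx":1,"ty":0,"tz":0,"spin":0,"jaw":0},{"tx":2,"ty":-0.1,"tz":0,"spin":0,"jaw":0},{"tx":3,"ty":-0.2,"tz":0,"spin":0,"jaw":0},{"tx":4,"ty":-0.2,"tz":0,"spin":0,"jaw":0},{"tx":5,"ty":-0.3,"tz":0,"spin":0,"jaw":0}]}}

```text
t: 11.85
position: [0.593, 0.1726, 0.0102]
eef_rot: [-3.142, -0.0, 3.089]
force: [-4.6, -0.0, 2.7]
gripper_width: 0.0427
finger_force: 2.5
```

```bash
python3 -c "
from h import *; report('p6')"
```

```text
11.85 tcp [0.593  0.1726 0.0102] lane [0.04   0.0006] yaw 3.089 F [-4.6 -0.   2.7]
wrist 9385 z 0.0698 [621.2 170.2 100.   38.8  88. ] lane [ 0.0683 -0.0003]
scene 781 z 0.0694 [659.3 166.8 102.2 117.3  86.8] lane [ 0.1065 -0.0017]
side 606 z 0.0684 [665.6 182.9  79.8 129.5  28.3] lane [0.112  0.0147]
```

Request:
{"op": "arm_command", "data": {"rows": [{"tx":1.5,"ty":-0.1,"tz":0,"spin":0,"jaw":0},{"tx":3,"ty":-0.2,"tz":0,"spin":0,"jaw":0},{"tx":4,"ty":-0.2,"tz":0,"spin":0,"jaw":0},{"tx":5,"ty":-0.3,"tz":0,"spin":0,"jaw":0},{"tx":6,"ty":-0.3,"tz":0,"spin":0,"jaw":0}]}}

```text
t: 12.5
position: [0.599, 0.1722, 0.0103]
eef_rot: [-3.142, -0.0, 3.089]
force: [-4.4, -0.5, 1.7]
gripper_width: 0.0427
finger_force: 2.3
```

Request:
{"op": "arm_command", "data": {"rows": [{"tx":0.4,"ty":0,"tz":0,"spin":0,"jaw":0},{"tx":0.8,"ty":0,"tz":0,"spin":0,"jaw":0},{"tx":1.2,"ty":-0.1,"tz":0,"spin":0,"jaw":0},{"tx":1.6,"ty":-0.1,"tz":0,"spin":0,"jaw":0},{"tx":2,"ty":-0.1,"tz":0,"spin":0,"jaw":0}]}}

```text
t: 13.0
position: [0.601, 0.1722, 0.0103]
eef_rot: [-3.142, 0.0, 3.089]
force: [-4.2, -0.9, 1.4]
gripper_width: 0.0431
finger_force: 2.1
```

Request:
{"op": "arm_command", "data": {"rows": [{"tx":0.3,"ty":0,"tz":0,"spin":0,"jaw":0},{"tx":0.6,"ty":0,"tz":0,"spin":0,"jaw":0},{"tx":0.9,"ty":0,"tz":0,"spin":0,"jaw":0},{"tx":1.2,"ty":-0.1,"tz":0,"spin":0,"jaw":0},{"tx":1.5,"ty":-0.1,"tz":0,"spin":0,"jaw":0}]}}

```text
t: 13.5
position: [0.6025, 0.1721, 0.0103]
eef_rot: [3.142, 0.0, 3.089]
force: [-3.6, 0.4, 1.3]
gripper_width: 0.0426
finger_force: 2.0
```

Request:
{"op": "arm_command", "data": {"rows": [{"tx":0.2,"ty":0,"tz":0,"spin":0,"jaw":0},{"tx":0.4,"ty":0,"tz":0,"spin":0,"jaw":0},{"tx":0.6,"ty":0,"tz":0,"spin":0,"jaw":0},{"tx":0.8,"ty":0,"tz":0,"spin":0,"jaw":0},{"tx":1,"ty":0,"tz":0,"spin":0,"jaw":0}]}}

```text
t: 14.0
position: [0.6033, 0.172, 0.0103]
eef_rot: [-3.142, -0.0, 3.089]
force: [-5.7, 0.3, 1.8]
gripper_width: 0.0425
finger_force: 2.9
```

Request:
{"op": "arm_command", "data": {"rows": [{"tx":0.2,"ty":0,"tz":0,"spin":0,"jaw":0},{"tx":0.4,"ty":0,"tz":0,"spin":0,"jaw":0},{"tx":0.6,"ty":0,"tz":0,"spin":0,"jaw":0},{"tx":0.6,"ty":0,"tz":0,"spin":0,"jaw":0},{"tx":0.6,"ty":0,"tz":0,"spin":0,"jaw":0}]}}

```text
t: 14.5
position: [0.6032, 0.1721, 0.0103]
eef_rot: [-3.141, -0.002, 3.089]
force: [-7.4, 0.0, 4.0]
gripper_width: 0.0429
finger_force: 4.2
```

The TCP has stopped while the command advanced, and the force is rising: the carton is at the back stop. Now I retract straight back, then lift.

Request:
{"op": "arm_command", "data": {"rows": [{"tx":0.5,"ty":0,"tz":0,"spin":0,"jaw":0},{"tx":0.5,"ty":0,"tz":0,"spin":0,"jaw":0},{"tx":-5,"ty":0.3,"tz":0,"spin":0,"jaw":0},{"tx":-15,"ty":0.8,"tz":0,"spin":0,"jaw":0},{"tx":-30,"ty":1.6,"tz":0,"spin":0,"jaw":0}]}}

```text
t: 15.0
position: [0.5742, 0.1737, 0.0103]
eef_rot: [3.141, 0.001, 3.088]
force: [-0.5, -0.2, 0.4]
gripper_width: 0.0427
finger_force: 0.0
```

Request:
{"op": "arm_command", "data": {"rows": [{"tx":-20,"ty":1,"tz":20,"spin":0,"jaw":0},{"tx":-50,"ty":2,"tz":55,"spin":0,"jaw":0},{"tx":-80,"ty":3,"tz":95,"spin":0,"jaw":0},{"tx":-105,"ty":4,"tz":135,"spin":0,"jaw":0},{"tx":-105,"ty":4,"tz":165,"spin":0,"jaw":0}]}}

```text
t: 15.5
position: [0.4671, 0.1779, 0.1789]
eef_rot: [3.14, 0.004, 3.09]
force: [1.8, 0.7, -0.0]
gripper_width: 0.0427
finger_force: 0.0
```

```bash
python3 - <<'E'
from h import *
from plant import r,optics
print(r.state()['position'])
for n in('wrist','scene','side'):
    m=optics.camera_model(n);p,d=optics.capture(n); cv2.imwrite(f"pics/f_{n}.png",p[:,:,::-1])
    P,c=cloud(p,d,m); Y=carton(P,c,.063)
    Y=Y[lane(Y[:,:2])[:,0]<.152]
    R=rect(Y); print(n,len(Y),np.median(Y[:,2]).round(4),R,lane(R[:2]/1000).round(4))
    yl=P[:,1]+.0515*(P[:,0]-.62)
    k=(P[:,2]>.0355)&(P[:,2]<.0435)&(P[:,0]>.57)&(P[:,0]<.69)&(c.max(1)<90)
    h,_=np.histogram(yl[k],np.arange(.09,.25,.002)); print([(round(.091+.002*i,3),int(v)) for i,v in enumerate(h) if v>3])
a=cv2.imread('pics/f_side.png')[170:350,170:410];b=cv2.imread('pics/f_wrist.png')
cv2.imwrite('pics/fc.png',cv2.vconcat([cv2.resize(a,(400,300)),cv2.resize(b,(400,300))]))
E
```

```text
[0.46714946 0.17786704 0.17887922]
wrist 6061 0.0701 [656.2 168.5 100.2  85.9  87.2] [ 0.1033 -0.0002]
[(0.107, 20), (0.109, 72), (0.111, 42), (0.151, 11), (0.153, 12), (0.155, 11), (0.157, 15), (0.159, 12), (0.161, 10), (0.163, 11), (0.165, 9), (0.231, 80), (0.233, 24)]
scene 745 0.0695 [659.2 166.2 103.4  90.7  87.7] [ 0.1065 -0.0023]
[(0.091, 4), (0.093, 7), (0.095, 5), (0.105, 6), (0.107, 24), (0.109, 32), (0.111, 14), (0.231, 11), (0.243, 11), (0.245, 12)]
side 899 0.0684 [655.8 170.5 104.6  89.7  86.9] [0.1028 0.0018]
[(0.093, 7), (0.095, 19), (0.097, 27), (0.099, 13), (0.111, 9), (0.113, 14), (0.115, 5), (0.171, 4), (0.231, 8), (0.233, 26), (0.235, 33), (0.237, 20), (0.239, 4), (0.247, 13)]
```

View pics/fc.png

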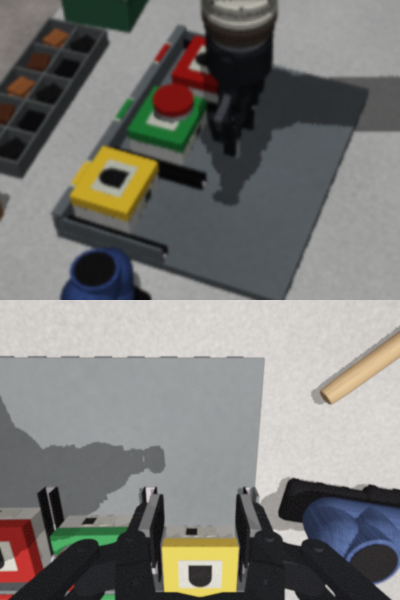

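The carton is home: flush with the stop (side crop about (115,185)), near-equal gaps to both rails, rails unmoved, arm clear.

```bash
python3 -c "
from plant import workorder
print(workorder.close_job())"
```

```text
the job is handed in; nothing more can be done
None
```

The yellow-topped carton was pushed up to the back stop, measured about square and within 2–3 mm of the lane's centre line with the rails where they were, and the job is handed in, though no verdict was returned.

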